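# Tip the glove carton over into its taped place

### The job

The tall glove carton stands on end near one end of its taped place on the counter. Without gripping or lifting it, push it low down so that it slides, still upright, towards the taped outline until the edge of its foot is just inside the tape, then push it over from high on the face with the oval opening, so that it falls flat inside the outline with the opening up, ready for use. Leave everything else on the counter where it is.

Things in the scene. Friction and masses are not known exactly. Their poses are not given: they have to be found in the camera images.
- carton: White glove carton standing on end, 65 (x) by 115 (y) by 220 mm (z), 0.3 to 0.55 kg, the tallest carton. Origin: centre of its foot. Grey oval opening (printed, flat, solid) on its -x face; it must land on its +x face, which looks to the bay. Pushed below 50 mm height it slides, above 150 mm it tips over its lower +x edge and falls by itself from 17 degrees; its foot slips 0 to 15 mm towards the bay meanwhile.
- foot_left (a point): Corner of the carton: lower end of its +x face at +y (the edge it tips over runs from here to foot_right). On the counter, standing or lying
- foot_right (a point): Corner of the carton: lower end of its +x face at -y
- head_left (a point): Corner of the carton: upper end of its +x face at +y
- head_right (a point): Corner of the carton: upper end of its +x face at -y
- bay: Taped place: flat rectangle of white tape 15 mm wide on the brown counter, 270 (x) by 165 (y) mm inside the tape, nothing to feel. Origin: its centre, counter height; x along its length, away from the standing carton. The carton's +x face starts 30 to 75 mm short of the inside of the tape at the -x end, up to 12 mm off sideways, its x within 0.1 rad of the bay's x.
- swabs: Bystander: white and grey carton, 55 by 70 by 105 mm tall, standing beside the glove carton on the side of the bay's -y. Origin at the centre of its underside
- sanitiser: Bystander: clear pump bottle with white pump, 66 mm diameter, 190 mm tall, standing 30 mm or more past the tape at the bay's +x end. Origin at the centre of its underside
- taperoll: Bystander: grey roll of tape lying flat, 64 mm diameter, 25 mm high, past the tape at the bay's +x end, towards +y. Origin at the centre of its underside
- marker: Bystander: white marker pen with black cap, 135 mm long (along its x), 13 mm thick, lying beside the bay's -y side. Origin under its middle
- jar: Bystander: glass jar of cotton balls with a steel lid, 110 mm diameter, 181 mm tall, behind the bay. Origin at the centre of its underside
- needlebox: Bystander: low brown and white carton, 70 by 95 by 75 mm tall, behind the bay. Origin at the centre of its underside
- deskrack: Bystander: small white rack with 12 capped tubes, 71 by 92 by 82 mm tall, behind the bay. Origin at the centre of its underside
Things that resemble listed ones, but are neither listed nor needed, are in the scene too. Leave any green or turquoise look-alike of the carton alone.

How it is judged:
By the outcome, as a careful person would: the job done as asked, in the order asked, and still so for the second after the job is handed in, with the robot touching nothing.
It also fails if it takes over 48 s, if anything falls off the work surface, if the arm or the gripper's body presses on something with over 40 N, if the wrist force passes 120 N, or if a joint passes its speed limit or range.

### The arm

A 6-joint arm with a two-finger parallel gripper is mounted at the origin on the work surface. World frame = base frame: x ahead of the robot, y to its left, z up, the work surface at z = 0. Lengths are in m, angles in rad, forces in N, time in s.
With the tool pointing down it reaches from about 0.2 to 0.875 m from the base axis. Payload 3.4 kg.
Tool frame: the origin (TCP) lies midway between the tips of the shut fingers; the grasp point (between the pads) lies 19 mm behind it (ctrl.grasp_offset is the distance from the TCP to the grasp point, in m); z points along the fingers, y is the line along which they close (so a half turn about z gives the same grasp; the last joint's range is limited). The gripper opens to 94 mm and grips with 3 to 60 N. Pads are 16 mm wide; open, the fingers measure 119 mm over their backs; the gripper's body (75 mm by 177 mm) begins 78 mm behind the grasp point.
Start: joints at [1.112, 0.276, 1.505, -0, 1.361, -0.121], TCP at [0.191, 0.543, 0.205] pointing down, gripper open.
Joint ranges: [-2.89, 2.89], [-0.75, 2.08], [0.22, 2.7], [-1.18, 4.32], [0.11, 2.71], [-2.7, 2.7]. Speed limits (rad/s): [2.57, 2.57, 3.14, 3.14, 3.14, 3.14].

### API

Orientations are given as a 3x3 rotation matrix whose columns are the frame's x, y, z axes.
In Python, from workcell import ctrl, grab_frame, camera_params, ticket gives the robot as it stands. The module is installed in compiled form; this text tells all that it offers.
- The arm moves only by the tool move_arm, never from a script. Its arguments are lists of equal length, an entry for each row: "linear": the shift along the world's x, y, z normalised to -1 to 1, where 1 is 120 mm, a list of three; "twist": the turn, a rotation vector about the world's x, y, z normalised to -1 to 1, where 1 is 2 rad, a list of three. A call has 1 to 20 rows; each row shifts and turns the commanded pose from where the row before left it; what a row does not reach is not made up. A row lasts 1/12 s, in which the tool goes at most 41.7 mm and 7.16 degrees, less where a joint would pass 70% of its speed; a pose out of reach is approached as far as the arm can. A call with a number of a shift or a turn outside -1 to 1 is refused whole. A call with a gripper value outside its range is refused whole. "hand" is the gripper's target within -1 to 1 (shut at 1, half-way at 0, fully open at -1), set as the call begins (left out, the last holds). The fingers move at their own pace and stop on an object; "force" is the grip in N (left out, the last holds). Time passes only in rows, so rows that do not move let the fingers close. It gives the time, the measured TCP pose, the force, the opening and the grip force at its end, in the units of the state.
- ctrl.state(): the state, without advancing time (a new reading comes with each control period).
- grab_frame(name): name is "scene" or "top" or "wrist"; returns (picture, depth): 400x640x3 uint8, blue, green, red; 400x640 float32, m along the optical axis (not along the pixel's ray), 0 where there is no reading.
- camera_params(name): a dict with "intrinsics" (3x3 intrinsics, pixels), "k1" (the pictures are not rectified: a ray, as slopes to the right and down, at radius r is drawn at 1 + k1 r^2 times it, then the intrinsics apply), "R" (3x3) and "t" (3): a world point X has camera coordinates R X + t; the wrist camera has in their place "T_tool_cam" (4x4, takes a point from camera to tool coordinates, whose origin is the TCP and whose axes are the flange's). Camera axes: x right, y down, z forward; pixel columns grow to the right and rows downward; lengths in m; the calibration is good to about 2 mm. A picture is of the moment at which its call begins: read the wrist's pose just before it. camera_params takes no time and is no camera call.
- ticket.job_done(): hands the job in; it is judged then, once.
The state is a dict: "time": time; "joint_pos": joint angles; "qvel": joint speeds; "effort": joint torques, N m; "tool_pos": TCP position; "tcp_rot": TCP orientation; "ft_force": force on the tool from outside, world axes, zero at the start; "moment": the same for the moment, N m; "finger_gap": opening from 0.0 (shut) to 1.0 (fully open); "grasp_force": force on a finger pad.
Only numpy, scipy, OpenCV 4.12 (cv2) and the standard library are available. Lean on these libraries where they do the work, as an engineer would, in place of code of your own. Each camera call takes 0.05 s, during which the arm holds its last target. There are 200 camera calls.

## Working session

There is one attempt and no reset: what is moved stays moved. The work goes in short steps, Python scripts to look and compute and a tool call to move; the robot and the scene stay as the last step left them, time stands still between calls to the robot, and variables do not carry over. Pictures are saved under pics/ and viewed, at most 10 in all, crops included, and the job is handed in when it is done.

Besides the shell and the picture viewer there is one more tool, called after ">>>" as a command line: name --argument value ..., lists and objects as JSON in quotes. move_arm: Moves the arm, as the interface text tells. Scaled input: -1 to 1 covers 120 mm each way for a shift and 2 rad each way for a turn. Its arguments: {"type":"object","properties":{"linear":{"type":"array","items":{"type":"array","items":{"type":"number","minimum":-1,"maximum":1}}},"twist":{"type":"array","items":{"type":"array","items":{"type":"number","minimum":-1,"maximum":1}}},"hand":{"type":"number"},"force":{"type":"number"}},"required":["linear","twist"]}

```bash
mkdir -p pics; cat > h.py <<'E'
import numpy as np, cv2
from workcell import ctrl, grab_frame, camera_params, ticket
def rays(cam,uv):
    p=camera_params(cam);K=np.array(p["intrinsics"]);k=p["k1"]
    d=(np.atleast_2d(uv)-K[:2,2])/[K[0,0],K[1,1]]
    s=d.copy()
    for _ in range(20): s=d/(1+k*(s**2).sum(1,keepdims=True))
    return np.c_[s,np.ones(len(s))],np.array(p["R"]),np.array(p["t"])
def onplane(cam,uv,z=0.):
    r,R,t=rays(cam,uv);w=r@R;c=-R.T@t
    return c+w*((z-c[2])/w[:,2:])
def bydepth(cam,uv,dep):
    r,R,t=rays(cam,uv);d=np.array([dep[int(v),int(u)] for u,v in np.atleast_2d(uv)])
    return (r*d[:,None]-t)@R
E
python3 - <<'E'
from h import *
for n in("scene","top"):
    i,d=grab_frame(n);cv2.imwrite(f"pics/{n}0.png",i);np.save(n+"0.npy",d)
print(ctrl.state()["time"],np.round(ctrl.state()["tcp_rot"],3))
E
```

```text
0.1 [[-0.943  0.331 -0.001]
 [ 0.331  0.943 -0.001]
 [ 0.    -0.002 -1.   ]]
```

View pics/scene0.png

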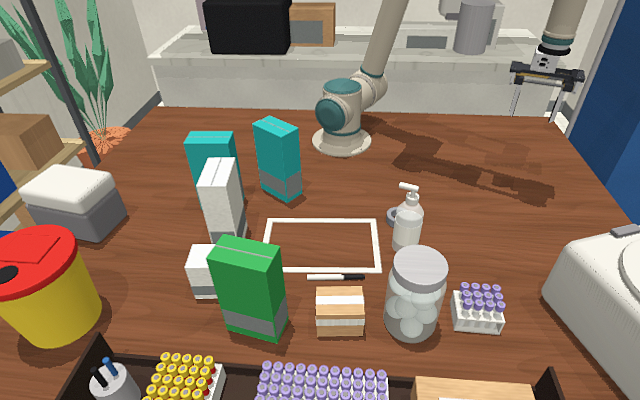

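View pics/top0.png

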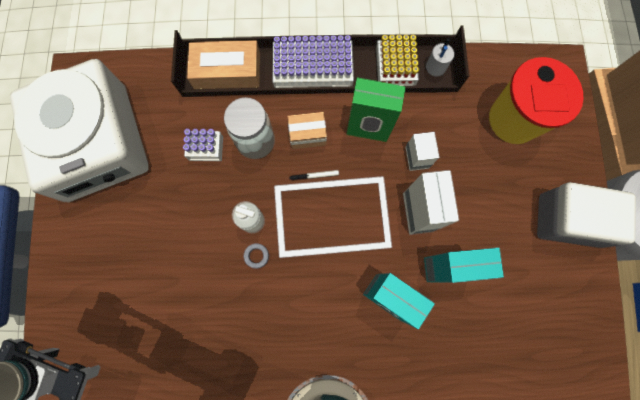

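The scene picture shows the white carton at about (220,200), with the tape at (322,245). In the top picture the carton's top is at (432,200) and the bay at (333,217), to its left, so bay x is roughly world +y.

Things that could be taken for the carton:
- White tall carton at top (432,200): chosen.
- Teal cartons at (475,265) and (402,300).
- Green carton at (375,110).
- White swabs box at (423,150).

Next is a close crop to check this.

```bash
python3 - <<'E'
from h import *
i=cv2.imread("pics/top0.png")
cv2.imwrite("pics/c1.png",cv2.resize(i[120:320,260:520],None,fx=3,fy=3,interpolation=cv2.INTER_CUBIC))
E
```

```text
(no output)
```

View pics/c1.png

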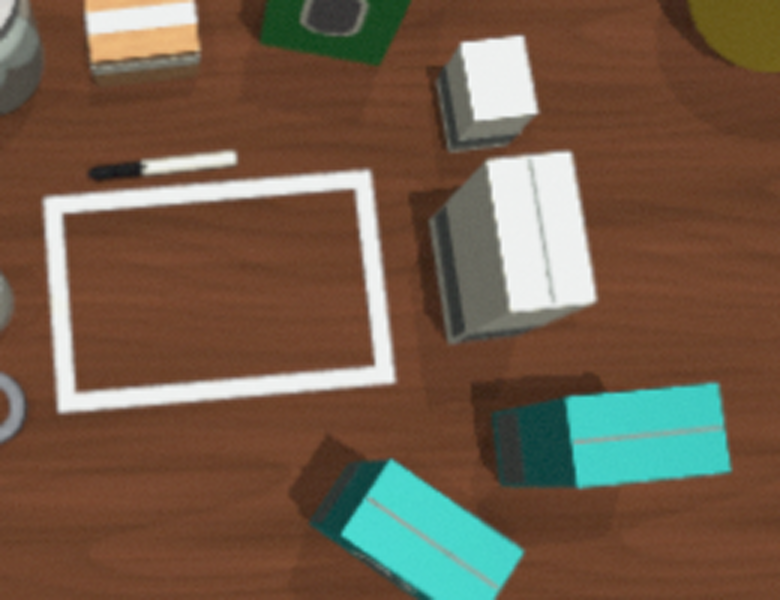

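```bash
cat >> h.py <<'E'
def crop(p): return np.array(p)/3.+[260-1/3,120-1/3]
E
python3 - <<'E'
from h import *
np.set_printoptions(precision=4,suppress=True)
d=np.load("top0.npy")
B=onplane("top",crop([(62,213),(359,189),(376,367),(75,395)]));print("bay fl fr nr nl\n",B)
o=B.mean(0);ax=(B[0]+B[3]-B[1]-B[2])[:2];ax/=np.linalg.norm(ax);ay=np.array([-ax[1],ax[0]])
print("o",o,"ax",ax,"sizes",np.linalg.norm(B[0]-B[1]),np.linalg.norm(B[2]-B[1]))
F=lambda P:(P[:,:2]-o[:2])@np.c_[ax,ay]
for n,p,z in [("foot R,L",[(432,217),(449,342)],0),("top",[(486,160),(571,152),(596,301),(511,312)],.22),("swabs top",[(463,42),(523,37),(537,113),(474,122)],.105),("tealfoot",[(493,410),(502,487)],0),("tealtop",[(567,398),(718,384),(730,470),(577,487)],.22),("teal2top",[(393,460),(522,550),(343,533)],.22)]:
    P=onplane("top",crop(p),z);print(n,"\n",np.c_[P,F(P)])
c=crop([(540,230),(500,80),(650,435),(430,540)]);print(bydepth("top",c,d))
E
```

```text
bay fl fr nr nl
 [[ 0.6004  0.1135  0.    ]
 [ 0.6173 -0.1587  0.    ]
 [ 0.4539 -0.1663  0.    ]
 [ 0.4349  0.1027  0.    ]]
o [ 0.5266 -0.0272  0.    ] ax [-0.0663  0.9978] sizes 0.2727337737052262 0.16353705307265942
foot R,L 
 [[ 0.5897 -0.2245  0.     -0.201  -0.0499]
 [ 0.4748 -0.2333  0.     -0.2022  0.0654]]
top 
 [[ 0.5871 -0.2213  0.22   -0.1977 -0.0475]
 [ 0.5922 -0.286   0.22   -0.2626 -0.0482]
 [ 0.4796 -0.2957  0.22   -0.2648  0.0647]
 [ 0.473  -0.2321  0.22   -0.2009  0.0671]]
swabs top 
 [[ 0.7203 -0.2385  0.105  -0.2236 -0.1793]
 [ 0.7242 -0.2907  0.105  -0.2761 -0.1796]
 [ 0.6563 -0.2975  0.105  -0.2783 -0.1115]
 [ 0.6493 -0.243   0.105  -0.2235 -0.1081]]
tealfoot 
 [[ 0.413  -0.2694  0.     -0.2342  0.1294]
 [ 0.3451 -0.2734  0.     -0.2336  0.1975]]
tealtop 
 [[ 0.4096 -0.2689  0.22   -0.2334  0.1328]
 [ 0.4165 -0.3817  0.22   -0.3465  0.1334]
 [ 0.3544 -0.3851  0.22   -0.3457  0.1956]
 [ 0.3461 -0.2717  0.22   -0.232   0.1963]]
teal2top 
 [[ 0.369  -0.1405  0.22   -0.1026  0.1648]
 [ 0.3034 -0.2292  0.22   -0.1868  0.2361]
 [ 0.319  -0.1027  0.22   -0.0616  0.2122]]
[[ 0.5332 -0.2578  0.2205]
 [ 0.6866 -0.2685  0.103 ]
 [ 0.3813 -0.3283  0.219 ]
 [ 0.3124 -0.164   0.2205]]
```

>>> move_arm --linear '[[0,0,0.325],[0,0,0.325],[0,0,0.325],[0,0,0.325],[0,0,0.325],[0.097,-0.248,0],[0.097,-0.248,0],[0.097,-0.248,0],[0.097,-0.248,0],[0.097,-0.248,0],[0.097,-0.248,0],[0.097,-0.248,0],[0.097,-0.248,0],[0.097,-0.248,0],[0.097,-0.248,0],[0.097,-0.248,0],[0.097,-0.248,0],[0.097,-0.248,0],[0.097,-0.248,0],[0.097,-0.248,0]]' --twist '[[0,0,0],[0,0,0],[0,0,0],[0,0,0],[0,0,0],[0,0,-0.0195],[0,0,-0.0195],[0,0,-0.0195],[0,0,-0.0195],[0,0,-0.0195],[0,0,-0.0195],[0,0,-0.0195],[0,0,-0.0195],[0,0,-0.0195],[0,0,-0.0195],[0,0,-0.0195],[0,0,-0.0195],[0,0,-0.0195],[0,0,-0.0195],[0,0,-0.0195]]' --hand -0.4

```text
time: 1.77
tool_pos: [0.3651, 0.0946, 0.4003]
tcp_rot: [[-0.602, 0.798, -0.0], [0.798, 0.602, 0.0], [0.0, -0.0, -1.0]]
ft_force: [-0.0, 0.3, -0.2]
finger_gap: 0.7
grasp_force: 0.0
```

>>> move_arm --linear '[[0.097,-0.248,0],[0.097,-0.248,0],[0.097,-0.248,0],[0.097,-0.248,0],[0.097,-0.248,0],[0.097,-0.248,0],[0.097,-0.248,0],[0.097,-0.248,0],[0.097,-0.248,0],[0.097,-0.248,0],[0.097,-0.248,0],[0.097,-0.248,0],[0.097,-0.248,0],[0.097,-0.248,0],[0.097,-0.248,0],[0,0,0],[0,0,0]]' --twist '[[0,0,-0.0195],[0,0,-0.0195],[0,0,-0.0195],[0,0,-0.0195],[0,0,-0.0195],[0,0,-0.0195],[0,0,-0.0195],[0,0,-0.0195],[0,0,-0.0195],[0,0,-0.0195],[0,0,-0.0195],[0,0,-0.0195],[0,0,-0.0195],[0,0,-0.0195],[0,0,-0.0195],[0,0,0],[0,0,0]]'

```text
time: 3.18
tool_pos: [0.5399, -0.3517, 0.3981]
tcp_rot: [[-0.061, 0.998, -0.003], [0.998, 0.061, 0.003], [0.003, -0.003, -1.0]]
ft_force: [-0.1, 0.5, 0.3]
finger_gap: 0.697
grasp_force: 0.0
```

>>> move_arm --linear '[[0,0,0],[0,0,0],[0,0,0],[0,0,0],[0,0,0],[0,0,0],[0,0,0],[0,0,0],[0,0,0],[0,0,0],[0,0,0],[0,0,0]]' --twist '[[0.035,0.0023,0],[0.035,0.0023,0],[0.035,0.0023,0],[0.035,0.0023,0],[0.035,0.0023,0],[0.035,0.0023,0],[0.035,0.0023,0],[0.035,0.0023,0],[0.035,0.0023,0],[0.035,0.0023,0],[0,0,0],[0,0,0]]'

```text
time: 4.18
tool_pos: [0.5398, -0.3501, 0.3995]
tcp_rot: [[-0.047, 0.998, -0.043], [0.762, 0.064, 0.645], [0.646, -0.003, -0.763]]
ft_force: [-1.0, -0.3, -0.5]
finger_gap: 0.701
grasp_force: 0.0
```

```bash
python3 - <<'E'
from h import *
i,d=grab_frame("scene");cv2.imwrite("pics/s1.png",i)
print(np.round(ctrl.state()["joint_pos"],3))
E
```

```text
[-0.908  0.682  0.573  0.573  2.411 -0.642]
```

View pics/s1.png

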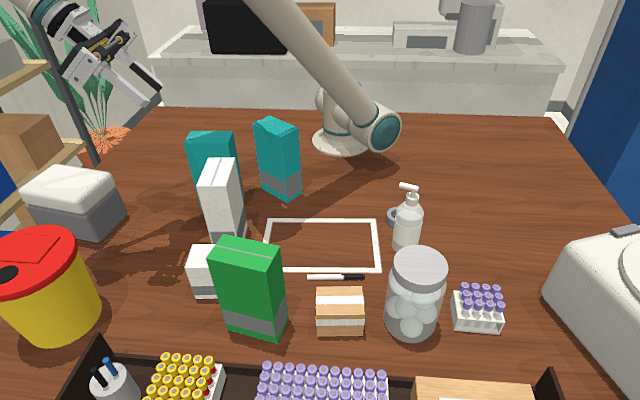

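>>> move_arm --linear '[[0,0,-0.25],[0,0,-0.25],[0,0,-0.25],[0,0,-0.25],[0,0,-0.25],[0,0,-0.25],[0,0,-0.25],[0,0,-0.25],[0,0,0],[0,0,0]]' --twist '[[0,0,0],[0,0,0],[0,0,0],[0,0,0],[0,0,0],[0,0,0],[0,0,0],[0,0,0],[0,0,0],[0,0,0]]'

```text
time: 5.07
tool_pos: [0.5398, -0.3488, 0.1616]
tcp_rot: [[-0.049, 0.998, -0.044], [0.762, 0.065, 0.644], [0.646, -0.002, -0.764]]
ft_force: [-1.1, 0.1, 0.6]
finger_gap: 0.696
grasp_force: 0.0
```

```bash
python3 - <<'E'
from h import *
i,d=grab_frame("top");j,_=grab_frame("scene")
cv2.imwrite("pics/s2.png",np.hstack([cv2.resize(i[100:400,250:570],(400,375)),cv2.resize(j[60:360,0:320],(400,375))]))
print(np.round(ctrl.state()["joint_pos"],3))
E
```

```text
[-0.908  0.723  1.057  0.399  1.939 -0.94 ]
```

View pics/s2.png

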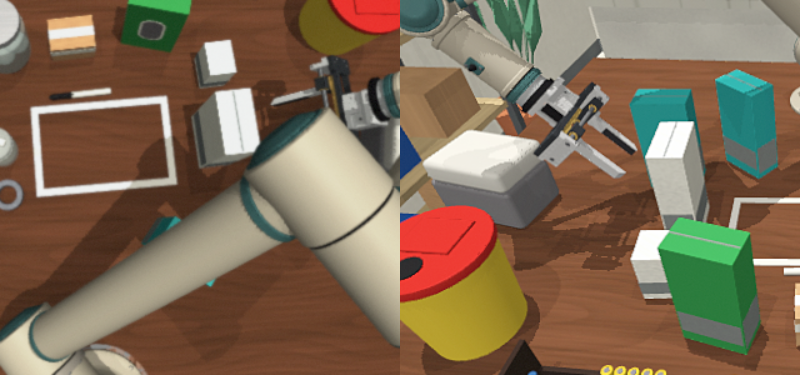

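```bash
python3 - <<'E'
from h import *
np.set_printoptions(precision=3,suppress=True)
d=np.load("top0.npy")
print("bin corners",bydepth("top",[(570,190),(565,235),(600,215),(545,200),(630,225)],d))
g,dn=grab_frame("scene");do=np.load("scene0.npy")
uv=np.argwhere((do-dn>.03)&(dn>0))[:,::-1]
P=bydepth("scene",uv,dn)
for lo in np.arange(-.75,-.25,.05):
    m=(P[:,1]>lo)&(P[:,1]<lo+.05)&(P[:,2]>.02)
    if m.sum()>20:
        Q=P[m];print(round(lo,2),m.sum(),"z1%%",np.percentile(Q[:,2],1),"x",np.percentile(Q[:,0],[1,99]))
i,dt=grab_frame("top");d0=np.load("top0.npy")
uv=np.argwhere((d0-dt>.03)&(dt>0))[:,::-1];P=bydepth("top",uv,dt)
m=(abs(P[:,0]-.37)<.07)&(abs(P[:,1]+.33)<.07);print("over tealA top surf z",np.percentile(P[m,2],[1,50,99]) if m.any() else 0)
E
```

```text
bin corners [[ 0.556 -0.607  0.151]
 [ 0.448 -0.596  0.124]
 [ 0.492 -0.679  0.148]
 [ 0.551 -0.599  0.044]
 [ 0.465 -0.755  0.151]]
-0.6 1760 z1%% 0.39286155172273207 x [0.473 0.621]
-0.55 2634 z1%% 0.33641135338443173 x [0.439 0.6  ]
-0.5 2159 z1%% 0.26030687242518746 x [0.421 0.586]
-0.45 3417 z1%% 0.22594178736524248 x [0.439 0.632]
-0.4 2224 z1%% 0.16912883184989444 x [0.405 0.624]
-0.35 464 z1%% 0.1655515189006853 x [0.359 0.584]
over tealA top surf z [0.541 0.625 0.661]
```

>>> move_arm --linear '[[0,0,-0.1],[0,0,-0.1],[0,0,-0.1],[0,0,-0.1],[0,0,-0.1],[0,0,-0.1],[0,0,-0.1],[0,0,-0.1],[0,0,-0.1],[0,0,-0.1],[0,0,-0.08],[0,0,0],[0,0,0]]' --twist '[[0,0,0],[0,0,0],[0,0,0],[0,0,0],[0,0,0],[0,0,0],[0,0,0],[0,0,0],[0,0,0],[0,0,0],[0,0,0],[0,0,0],[0,0,0]]'

```text
time: 6.35
tool_pos: [0.5396, -0.35, 0.0304]
tcp_rot: [[-0.047, 0.998, -0.043], [0.762, 0.063, 0.645], [0.646, -0.002, -0.763]]
ft_force: [-0.5, -0.7, -0.1]
finger_gap: 0.703
grasp_force: 0.0
```

```bash
python3 - <<'E'
from h import *
i,d=grab_frame("top");j,_=grab_frame("scene")
cv2.imwrite("pics/s3.png",np.hstack([cv2.resize(i[100:400,250:570],(400,375)),cv2.resize(j[60:360,0:320],(400,375))]))
print(np.round(ctrl.state()["joint_pos"],3))
E
```

```text
[-0.909  0.824  1.19   0.376  1.726 -1.03 ]
```

View pics/s3.png

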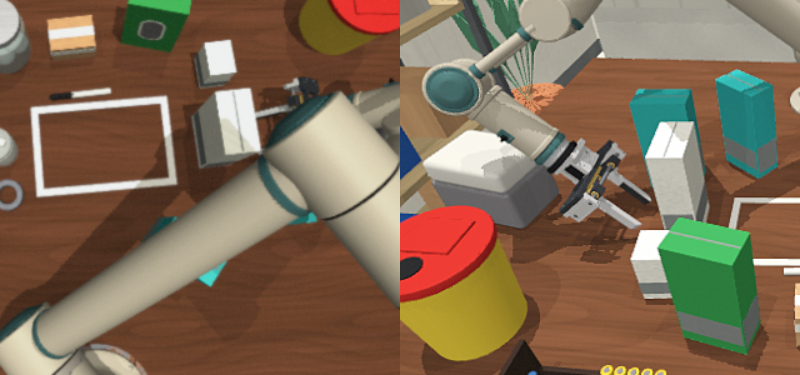

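>>> move_arm --linear '[[-0.0064,0.0956,0],[-0.0064,0.0956,0],[-0.0064,0.0956,0],[-0.0064,0.0956,0],[-0.002,0.03,0],[-0.002,0.03,0],[-0.002,0.03,0],[0,0,0]]' --twist '[[0,0,0],[0,0,0],[0,0,0],[0,0,0],[0,0,0],[0,0,0],[0,0,0],[0,0,0]]'

```text
time: 7.12
tool_pos: [0.5363, -0.2938, 0.0313]
tcp_rot: [[-0.048, 0.998, -0.042], [0.763, 0.063, 0.643], [0.645, -0.001, -0.765]]
ft_force: [0.2, -0.3, -0.6]
finger_gap: 0.7
grasp_force: 0.2
```

>>> move_arm --linear '[[0.0014,0.0335,0],[0.0014,0.0335,0],[0.0014,0.0335,0],[0.0014,0.0335,0],[0.0014,0.0335,0],[0.0014,0.0335,0],[0.0014,0.0335,0],[0.0014,0.0335,0],[0.0014,0.0335,0],[0,0,0],[0,0,0]]' --twist '[[0,0,0],[0,0,0],[0,0,0],[0,0,0],[0,0,0],[0,0,0],[0,0,0],[0,0,0],[0,0,0],[0,0,0],[0,0,0]]'

```text
time: 8.03
tool_pos: [0.5374, -0.2566, 0.0309]
tcp_rot: [[-0.048, 0.998, -0.043], [0.762, 0.064, 0.645], [0.646, -0.002, -0.763]]
ft_force: [-0.2, 0.1, -0.9]
finger_gap: 0.695
grasp_force: 0.0
```

```bash
python3 - <<'E'
from h import *
i,d=grab_frame("top")
cv2.imwrite("pics/c2.png",cv2.resize(i[120:320,260:520],None,fx=3,fy=3,interpolation=cv2.INTER_CUBIC))
E
```

```text
(no output)
```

View pics/c2.png

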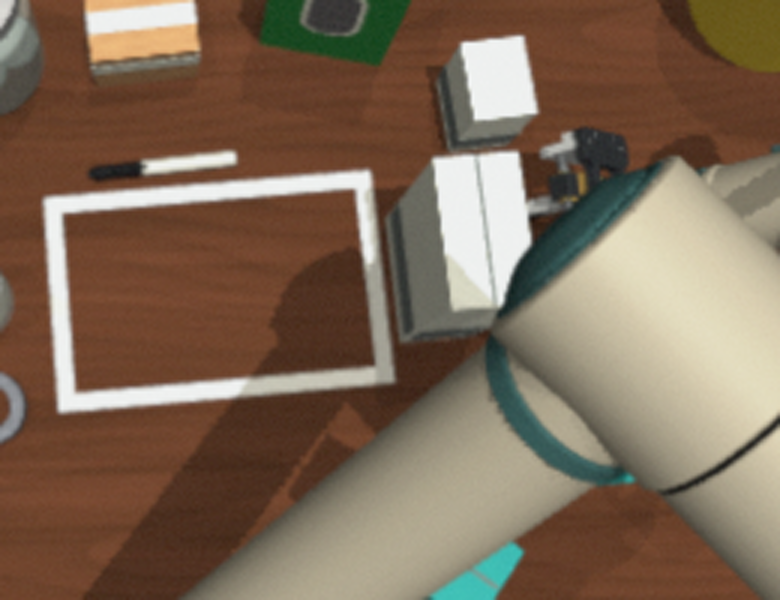

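>>> move_arm --linear '[[0.0014,0.0335,0],[0.0014,0.0335,0],[0.0014,0.0335,0],[0.0014,0.0335,0],[0.0014,0.0335,0],[0.0014,0.0335,0],[0.0014,0.0335,0],[0.0014,0.0335,0],[0.0014,0.0335,0],[0,0,0],[0,0,0]]' --twist '[[0,0,0],[0,0,0],[0,0,0],[0,0,0],[0,0,0],[0,0,0],[0,0,0],[0,0,0],[0,0,0],[0,0,0],[0,0,0]]'

```text
time: 9.0
tool_pos: [0.539, -0.2205, 0.0312]
tcp_rot: [[-0.048, 0.998, -0.043], [0.762, 0.064, 0.645], [0.646, -0.002, -0.763]]
ft_force: [0.3, -0.1, -1.6]
finger_gap: 0.698
grasp_force: 0.0
```

```bash
python3 - <<'E'
from h import *
i,d=grab_frame("top")
cv2.imwrite("pics/c3.png",cv2.resize(i[150:280,330:460],None,fx=4,fy=4,interpolation=cv2.INTER_CUBIC))
E
```

```text
(no output)
```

View pics/c3.png

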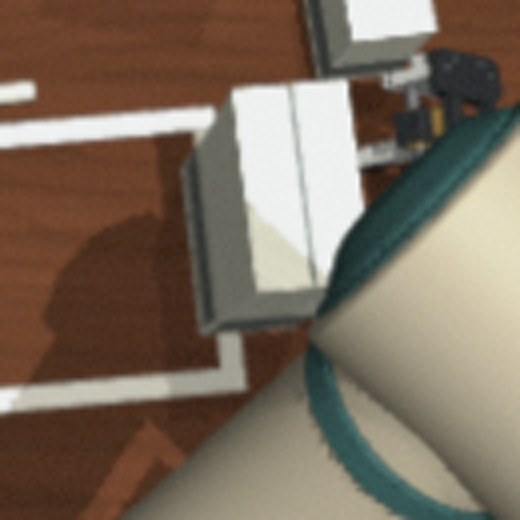

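```bash
python3 - <<'E'
from h import *
o=np.array([.5266,-.0272]);ax=np.array([-.0663,.9978]);ay=np.array([-ax[1],ax[0]])
P=onplane("top",np.array([(183,163),(201,333),(217,337),(220,370)])/4+[330-.375,150-.375])
print(np.round(np.c_[P[:,:2],(P[:,:2]-o)@np.c_[ax,ay]],4))
E
```

```text
[[ 0.5959 -0.1468 -0.1239 -0.0612]
 [ 0.4788 -0.1536 -0.123   0.0561]
 [ 0.4759 -0.1643 -0.1334  0.0597]
 [ 0.4536 -0.1653 -0.1329  0.082 ]]
```

>>> move_arm --linear '[[0.0055,-0.083,0],[0.0055,-0.083,0],[0.0028,-0.04,0],[0,0,0.13],[0,0,0.13],[0,0,0.13],[0,0,0.13],[0,0,0.13],[0,0,0.13],[0,0,0.13],[0,0,0.13],[0,0,0.13],[0,0,0.13],[0,0,0],[0,0,0]]' --twist '[[0,0,0],[0,0,0],[0,0,0],[0,0,0],[0,0,0],[0,0,0],[0,0,0],[0,0,0],[0,0,0],[0,0,0],[0,0,0],[0,0,0],[0,0,0],[0,0,0],[0,0,0]]'

```text
time: 10.3
tool_pos: [0.5409, -0.247, 0.1871]
tcp_rot: [[-0.048, 0.998, -0.041], [0.764, 0.063, 0.643], [0.644, -0.001, -0.765]]
ft_force: [-0.5, 0.0, -0.8]
finger_gap: 0.698
grasp_force: 0.0
```

>>> move_arm --linear '[[-0.0028,0.042,0],[-0.0028,0.042,0],[-0.0028,0.042,0],[-0.0028,0.042,0],[-0.0028,0.042,0],[-0.0022,0.0335,0],[-0.0022,0.0335,0],[-0.0022,0.0335,0],[-0.0022,0.0335,0],[-0.0022,0.0335,0],[-0.0022,0.0335,0],[-0.0022,0.0335,0],[-0.0022,0.0335,0],[-0.0022,0.0335,0],[-0.0022,0.0335,0],[-0.0022,0.0335,0],[-0.0022,0.0335,0]]' --twist '[[0,0,0],[0,0,0],[0,0,0],[0,0,0],[0,0,0],[0,0,0],[0,0,0],[0,0,0],[0,0,0],[0,0,0],[0,0,0],[0,0,0],[0,0,0],[0,0,0],[0,0,0],[0,0,0],[0,0,0]]'

```text
time: 11.72
tool_pos: [0.5358, -0.1721, 0.1869]
tcp_rot: [[-0.047, 0.998, -0.042], [0.762, 0.064, 0.644], [0.645, -0.002, -0.764]]
ft_force: [-0.0, -0.1, -0.1]
finger_gap: 0.703
grasp_force: 0.0
```

```bash
python3 - <<'E'
from h import *
j,_=grab_frame("scene");i,d=grab_frame("top")
cv2.imwrite("pics/s4.png",np.hstack([cv2.resize(i[100:300,230:500],(430,318)),cv2.resize(j[100:300,130:360],(366,318))]))
E
```

```text
(no output)
```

View pics/s4.png

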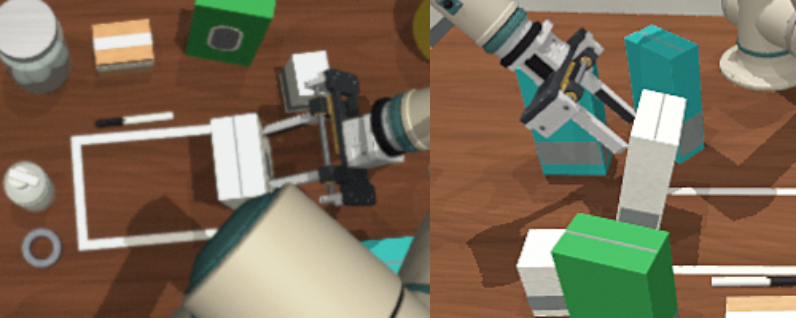

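The carton is leaning squarely towards the bay, with its top at about (240,155) in the left half. I'll keep pushing until it falls.

>>> move_arm --linear '[[-0.0022,0.0335,0],[-0.0022,0.0335,0],[-0.0022,0.0335,0],[-0.0022,0.0335,0],[-0.0022,0.0335,0],[-0.0022,0.0335,0],[-0.0022,0.0335,0],[0,0,0],[0,0,0],[0,0,0],[0,0,0],[0,0,0],[0,0,0]]' --twist '[[0,0,0],[0,0,0],[0,0,0],[0,0,0],[0,0,0],[0,0,0],[0,0,0],[0,0,0],[0,0,0],[0,0,0],[0,0,0],[0,0,0],[0,0,0]]'

```text
time: 12.9
tool_pos: [0.534, -0.1446, 0.1868]
tcp_rot: [[-0.047, 0.998, -0.042], [0.762, 0.063, 0.644], [0.645, -0.002, -0.764]]
ft_force: [-0.9, -0.2, 0.1]
finger_gap: 0.703
grasp_force: 0.0
```

>>> move_arm --linear '[[0.005,-0.08,0.1],[0.005,-0.08,0.2],[0.005,-0.08,0.25],[0,-0.08,0.25],[0,-0.08,0.25],[-0.1,-0.08,0.25],[-0.1,-0.08,0.2],[-0.1,-0.08,0],[-0.1,-0.08,0],[-0.1,-0.08,0],[0,0,0],[0,0,0],[0,0,0]]' --twist '[[0,0,0],[0,0,0],[0,0,0],[0,0,0],[0,0,0],[0,0,0],[0,0,0],[0,0,0],[0,0,0],[0,0,0],[0,0,0],[0,0,0],[0,0,0]]'

```text
time: 13.98
tool_pos: [0.4759, -0.2402, 0.3659]
tcp_rot: [[-0.046, 0.998, -0.043], [0.761, 0.063, 0.646], [0.647, -0.003, -0.763]]
ft_force: [-0.6, 0.4, 1.1]
finger_gap: 0.698
grasp_force: 0.0
```

```bash
python3 - <<'E'
from h import *
j,_=grab_frame("scene");i,d=grab_frame("top");np.save("top1.npy",d)
cv2.imwrite("pics/top1.png",i)
cv2.imwrite("pics/s5.png",np.hstack([cv2.resize(i[100:300,230:500],(430,318),interpolation=2),cv2.resize(j[100:300,130:360],(366,318))]))
E
```

```text
(no output)
```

View pics/s5.png

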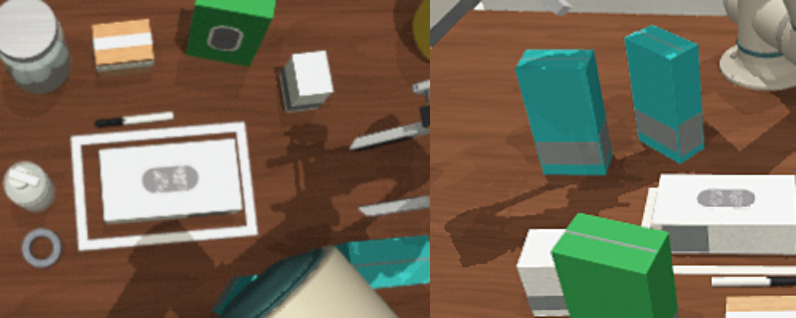

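```bash
python3 - <<'E'
from h import *
o=np.array([.5266,-.0272]);ax=np.array([-.0663,.9978]);ay=np.array([-ax[1],ax[0]])
P=onplane("top",np.array([(100,150),(237,139),(242,211),(105,221)])/[1.593,1.59]+[230,100],.065)
print(np.round(np.c_[P[:,:2],(P[:,:2]-o)@np.c_[ax,ay]],4))
print(np.linalg.norm(P[0]-P[1]),np.linalg.norm(P[1]-P[2]))
E
```

```text
[[ 0.5762  0.0757  0.0994 -0.0563]
 [ 0.5898 -0.1468 -0.1235 -0.0552]
 [ 0.4722 -0.1493 -0.1182  0.0624]
 [ 0.461   0.0689  0.1002  0.0591]]
0.22284954859914238 0.1176290296061977
```

The carton lies inside the tape: x runs from about -0.121 to 0.10 (limit ±0.135) and y within ±0.062 (limit ±0.0825). The opening faces up, the arm is clear, and the bystanders I can see haven't moved.

```bash
python3 -c "
from workcell import ticket;print(ticket.job_done())"
```

```text
the job is handed in; nothing more can be done
None
```

The job is handed in: the glove carton was slid upright to about 10 mm inside the tape and tipped over, and it now lies flat inside the outline with the oval opening up, with no sign of any other item having moved.

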